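# Find the empty well by feel and seat the pendulum bob

## Task

Two of the three wells in the pale wooden rack still have an old magnet slug hidden at the bottom. Feel gently down into the wells with the steel tip of the wand until it touches the bottom of the one that is empty, hang the wand back upright in its wooden stand, then seat the brass bob upright, fully home, in that empty well and let go. Never push hard down on the rack, which stands on soft foam feet, and leave the ring stands and the block magnet where they lie.

Things in the scene. Friction and masses are not known exactly. Their poses are not given: they have to be found in the camera images.
- rack (a joint): How far (m, 0 to 0.010) the rack has sunk straight down on its soft foam feet; 0 when left alone. The first 2 to 3 N do not move it, then it yields about 1 mm for each 2.5 N (7 mm is pushing too hard) and it springs back.
- rack_base (a point): Centre of the underside of the rack, a pale wooden block 50 x 150 x 58 mm with three round wells in a row along its long side (y of this frame, z up), on 10 mm foam feet: its top is 68 mm above the drawer floor, and it cannot shift sideways. The drawer floor, on which everything stands, is 10 mm above the work surface.
- rack_hole0 (a point): Centre of the mouth of well 0, in the rack's top face (well 0 lies at -44 mm along the rack's y); z up. 22.5 mm bore with a 2 mm chamfer, flat floor 50 mm below this point. Exactly one of the three wells is empty, a different one each time; the other two each hold a loose black ferrite slug, 18 mm across and 16 to 24 mm tall, standing on the floor, so a probe stops 26 to 34 mm down instead of 50 mm.
- rack_hole1 (a point): Centre of the mouth of well 1, in the rack's top face (well 1 lies at 0 mm along the rack's y); z up. 22.5 mm bore with a 2 mm chamfer, flat floor 50 mm below this point. Exactly one of the three wells is empty, a different one each time; the other two each hold a loose black ferrite slug, 18 mm across and 16 to 24 mm tall, standing on the floor, so a probe stops 26 to 34 mm down instead of 50 mm.
- rack_hole2 (a point): Centre of the mouth of well 2, in the rack's top face (well 2 lies at 44 mm along the rack's y); z up. 22.5 mm bore with a 2 mm chamfer, flat floor 50 mm below this point. Exactly one of the three wells is empty, a different one each time; the other two each hold a loose black ferrite slug, 18 mm across and 16 to 24 mm tall, standing on the floor, so a probe stops 26 to 34 mm down instead of 50 mm.
- wand: Orange plastic wand with a steel rod tip, 143 mm long, 60 g, hanging upright in the stand at the start. Origin: centre of the flat end of the steel tip; z runs up along the wand to the handle. From the origin up: steel rod 9 mm across to 62 mm, orange flange 26 mm across from 62 to 68 mm, round handle 18 mm across from 68 to 143 mm (grip it here). The flange rests on the stand's top. It does not act as a magnet in this job.
- stand: Wooden stand fixed to the drawer floor, 60 x 60 x 66 mm, with one hole for the wand. Origin: centre of its underside, z up. Stand and bob may be on either side of the rack.
- stand_hole0 (a point): Centre of the mouth of the stand's hole, in its top face; z up. 16 mm bore with a 2 mm chamfer, 64 mm deep. With the wand hung home, its origin is 62 mm below this point.
- bob: Plain brass pendulum bob, a cylinder 20 mm across and 96 mm tall with a small wire eye (9 mm) on top, about 250 g, standing upright on the drawer floor. Origin: centre of its flat underside (rounded rim, 2 mm), z up. Fully home in an empty well, its origin is 50 mm below the well's mouth and 46 mm of it stands out; over a slug it stops at least 16 mm high.
- magnet: Bystander: loose black ferrite block magnet, 30 x 50 x 12 mm, lying near the drawer's front. Origin: centre of its underside.
- ring_stand_a: Bystander: small chrome ring stand lying at the back of the drawer on the left, base 64 x 12 x 64 mm on edge, 220 mm rod along its +y with a 64 mm ring. Origin: bottom centre of the base.
- ring_stand_b: Bystander: the same kind of ring stand, lying at the back on the right with its rod along its -y. Origin: bottom centre of the base.

How it is judged (in metres and radians):
On the way, in this order (a step that is already met when the one before it is completed fails the run):
1. the wand's tip touches the bottom of the empty well (45 mm down or more) (((z of wand in the frame of rack_hole0 below -0.045 m and horizontal distance between wand and rack_hole0 below 0.009 m) or (z of wand in the frame of rack_hole1 below -0.045 m and horizontal distance between wand and rack_hole1 below 0.009 m) or (z of wand in the frame of rack_hole2 below -0.045 m and horizontal distance between wand and rack_hole2 below 0.009 m)) and contact force between wand and rack above 0.3 N), for 0.1 s.
2. the wand hangs home and upright in its stand, released (horizontal distance between wand and stand_hole0 below 0.006 m and z of wand in the frame of stand_hole0 below -0.058 m and angle between wand's own z axis and vertical below 0.08 rad and contact force between the fingers and wand below 0.1 N), for 0.2 s.
At the end, for the whole second after the job is handed in: The bob stands upright (within 0.08 rad) and still in the empty well, its underside within 3 mm of the well's floor and 4 mm of its axis; the wand hangs upright in its stand, flange within 4 mm of the stand's top (((z of bob in the frame of rack_hole0 below -0.047 m and horizontal distance between bob and rack_hole0 below 0.004 m) or (z of bob in the frame of rack_hole1 below -0.047 m and horizontal distance between bob and rack_hole1 below 0.004 m) or (z of bob in the frame of rack_hole2 below -0.047 m and horizontal distance between bob and rack_hole2 below 0.004 m)) and angle between each of bob, wand's own z axis and vertical below 0.08 rad and linear speed of bob below 0.02 m/s and horizontal distance between wand and stand_hole0 below 0.006 m and z of wand in the frame of stand_hole0 below -0.058 m); the robot touches nothing.
It fails at once if the rack is pressed 7 mm or more into its foam feet (about 17 to 20 N) (value of joint rack above 0.007 m).
It fails at once if the block magnet is shifted by more than 20 mm (distance of magnet from where it was at the start of the episode above 0.02 m).
It fails at once if the left ring stand is shifted by more than 20 mm (distance of ring_stand_a from where it was at the start of the episode above 0.02 m).
It fails at once if the right ring stand is shifted by more than 20 mm (distance of ring_stand_b from where it was at the start of the episode above 0.02 m).
It also fails if it takes over 72 s, if anything falls off the work surface, if the arm or the gripper's body presses on something with over 40 N, if the wrist force passes 120 N, or if a joint passes its speed limit or range.

## Robot

A 7-joint arm with a two-finger parallel gripper is mounted at the origin on the work surface. World frame = base frame: x ahead of the robot, y to its left, z up, the work surface at z = 0. Lengths are in mm, angles in rad, forces in N, time in s.
With the tool pointing down it reaches from about 425 to 1025 mm from the base axis. Payload 9.4 kg.
Tool frame: the origin (TCP) lies at the very end of the fingers, on their centre line; the grasp point (between the pads) lies 19 mm behind it; z points along the fingers, y is the line along which they close (so a half turn about z gives the same grasp; the last joint's range is limited). The gripper opens to 93 mm and grips with 3 to 60 N. Pads are 15 mm wide; open, the fingers measure 128 mm over their backs; the gripper's body (75 mm by 188 mm) begins 65 mm behind the grasp point.
Start: joints at [1.133, 0.599, -0.003, 1.599, 0.002, 0.943, -0.08], TCP at [255.932, -678.324, 218.618] pointing down, gripper open.
Joint ranges: [-2.57, 2.57], [-0.35, 1.97], [-1.29, 1.29], [0.11, 2.56], [-1.05, 4.19], [0.11, 1.86], [-2.63, 2.63]. Speed limits (rad/s): [2.22, 2.22, 3.01, 3.01, 3.14, 3.14, 3.14].

## Interface

Orientations are given as a rotation vector (axis times angle).
In Python, from bench import observe, grab_frame, sign_off gives the robot as it stands.
- The arm moves only by the tool send_rows, never from a script. Its argument "steps" is a list of rows, each an object with "slide": the shift along the tool's x, y, z scaled (see below), a list of three; "dr": the turn, a rotation vector about the tool's x, y, z scaled (see below), a list of three; "grip": the closure, from 0 (fully open) to 1 (shut). A call has 1 to 5 rows; each row is the pose to reach, as a shift and turn from the pose commanded when the call began, along the tool's axes at that moment, turning the shorter way round; what a row does not reach only later rows make up. The controller multiplies each number of a shift by 0.2 m and each number of a turn by pi rad. A row lasts 1/12 s, in which the tool goes at most 41.7 mm and 7.16 degrees, less where a joint would pass 70% of its speed; a pose out of reach is approached as far as the arm can. A call with a number of a shift or a turn outside -1 to 1 is refused whole. A call with a gripper value outside its range is refused whole. The fingers move at their own pace and stop on an object; "squeeze" is the grip in N (left out, the last holds). Time passes only in rows, so rows that repeat a pose let the fingers close. It gives the time, the measured TCP pose, the force, the opening and the grip force at its end, in the units of the state.
- observe(): the state, without advancing time (a new reading comes with each control period).
- grab_frame(name): name is "side" or "top" or "wrist"; returns a dict with "img" (384x512x3 uint8, red, green, blue), "fx", "fy", "cx", "cy" (pixels), "R" (3x3) and "t" (3): a world point X has camera coordinates R X + t; the wrist camera has in their place "T_tool_cam" (4x4, takes a point from camera to tool coordinates, whose origin is the TCP and whose axes are the flange's). Camera axes: x right, y down, z forward; pixel columns grow to the right and rows downward; lengths in mm; the calibration is good to about 2 mm. The wrist camera is an equidistant fisheye: a pixel r from the principal point sees the ray r / f radians off the axis. A picture is of the moment at which its call begins: read the wrist's pose just before it. There is no depth.
- sign_off(): hands the job in; it is judged then, once.
The state is a dict: "clock": time; "joints": joint angles; "qd": joint speeds; "effort": joint torques, N m; "position": TCP position; "eef_rot": TCP orientation; "force": force on the tool from outside, world axes, zero at the start; "moment": the same for the moment, N m; "grip_width": finger opening in mm; "gripper_force": force on a finger pad.
Only numpy, scipy, OpenCV 4.12 (cv2) and the standard library are available. Lean on these libraries where they do the work, as an engineer would, in place of code of your own. Each camera call takes 0.05 s, during which the arm holds its last target. There are 200 camera calls.

## Working session

There is one attempt and no reset: what is moved stays moved. The work goes in short steps, Python scripts to look and compute and a tool call to move; the robot and the scene stay as the last step left them, time stands still between calls to the robot, and variables do not carry over. Pictures are saved under pics/ and viewed, at most 10 in all, crops included, and the job is handed in when it is done.

Besides the shell and the picture viewer there is one more tool, called by a JSON object that holds its "api" and its "payload". send_rows: Moves the arm, as the interface text tells. Its arguments: {"type":"object","properties":{"steps":{"type":"array"},"squeeze":{"type":"number"}},"required":["steps"]}

```bash
mkdir -p pics; ls; cat > a.py <<'E'
from bench import observe, grab_frame
import cv2,numpy as np,pickle
s=observe();print({k:np.round(v,3).tolist() for k,v in s.items()})
for n in("top","side"):
    f=grab_frame(n);cv2.imwrite(f"pics/{n}0.png",f["img"][:,:,::-1]);pickle.dump(f,open(n+".pkl","wb"))
    print(n,f["fx"],f["cx"],f["cy"],np.round(f["R"],3).tolist(),np.round(f["t"],1))
f=grab_frame("wrist");print(f["fx"],f["cx"],f["cy"],np.round(f["T_tool_cam"],3).tolist())
E
python3 a.py; python3 -c "
import cv2,numpy as np
a=cv2.imread('pics/top0.png');cv2.imwrite('pics/t1.png',cv2.resize(a,(800,600)))
a=cv2.imread('pics/side0.png');cv2.imwrite('pics/s1.png',cv2.resize(a,(800,600)))"
```

```text
pics
{'clock': 0.0, 'joints': [1.133, 0.6, -0.003, 1.6, 0.002, 0.943, -0.08], 'qd': [-0.0, -0.001, -0.0, 0.001, 0.0, 0.003, -0.001], 'effort': [0.0, -76.506, 1.498, -25.234, -0.052, 0.017, 0.0], 'position': [255.741, -677.891, 217.796], 'eef_rot': [-3.089, -0.563, 0.001], 'force': [-0.446, -1.073, -0.046], 'moment': [0.027, -0.007, 0.026], 'gripper_force': 0.0, 'grip_width': 92.779}
top 434.98540322105873 252.87386977192529 186.88405051699627 [[0.029, -0.999, -0.019], [-0.996, -0.027, -0.09], [0.089, 0.022, -0.996]] [ -8.7 597.7 817.2]
side 439.3584398685144 259.0466959059629 191.79730556325822 [[0.923, -0.386, -0.011], [-0.277, -0.641, -0.716], [0.269, 0.664, -0.698]] [-547.5  225.3  717.4]
297.3186396354542 254.93969893807204 189.78462840959668 [[0.001, -0.969, -0.248, 69.325], [1.0, 0.001, -0.001, -0.343], [0.001, -0.248, 0.969, -165.972], [0.0, 0.0, 0.0, 1.0]]
```

View pics/t1.png

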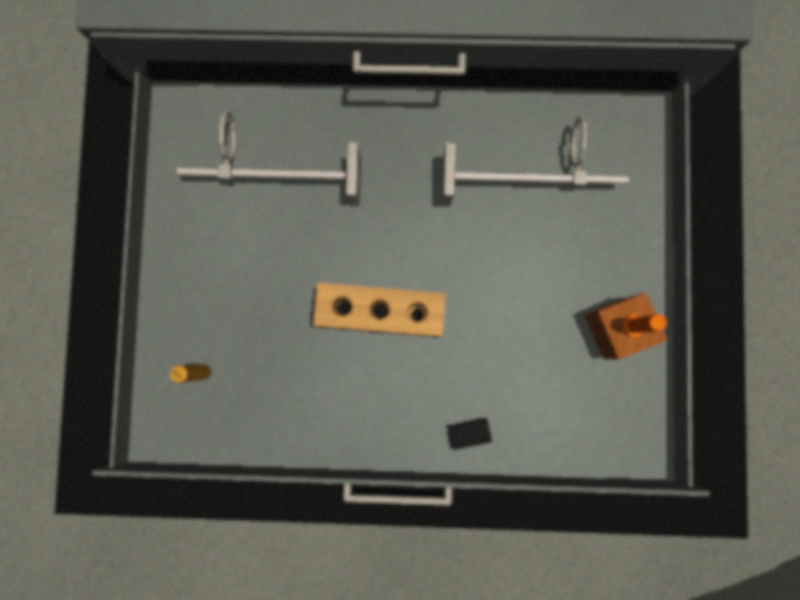

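View pics/s1.png

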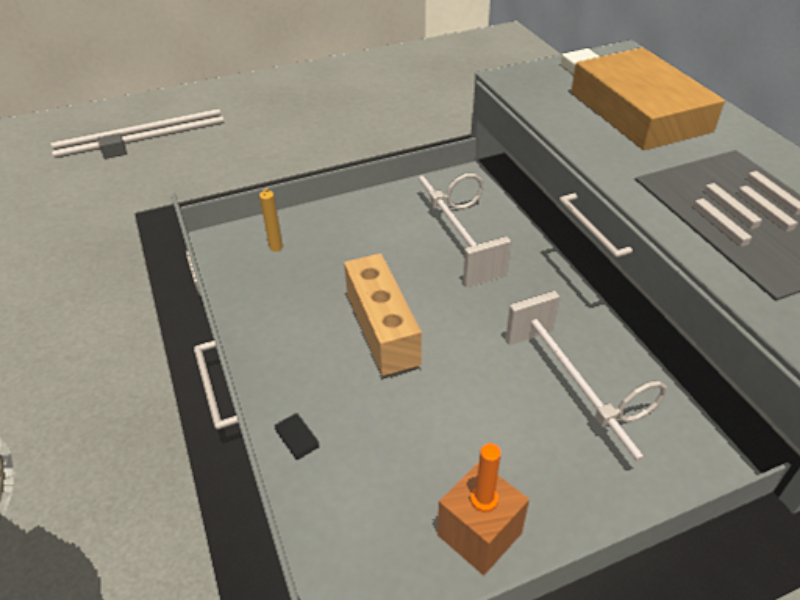

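The top view (800x600) shows the wand top at (657,323), wells at (343,306), (380,309) and (418,312), and the bob top at (178,373). The side view shows the wand, rack and bob clear of everything else. Next I measure each one in both views.

```bash
cat > h.py <<'E'
import numpy as np,cv2,pickle
def ray(f,u,v):
    d=f["R"].T@np.array([(u-f["cx"])/f["fx"],(v-f["cy"])/f["fy"],1.]);return -f["R"].T@f["t"],d
def onz(f,u,v,z):
    c,d=ray(f,u,v);return c+d*(z-c[2])/d[2]
def comps(m,mn=15):
    n,l,st,c=cv2.connectedComponentsWithStats(m.astype(np.uint8));return [(st[i].tolist(),np.round(c[i],1).tolist()) for i in range(1,n) if st[i,4]>mn]
E
cat > b.py <<'E'
from h import *
fs={n:pickle.load(open(n+".pkl","rb")) for n in("top","side")}
S=1.5625
for n,f in fs.items():
    hsv=cv2.cvtColor(f["img"],cv2.COLOR_RGB2HSV)
    pts={"top":dict(wand=(657,323),stand=(620,340),bob=(178,373),rack=(400,295),well=(380,309)),"side":dict(wand=(489,455),stand=(470,520),bob=(270,215),rack=(370,285),well=(381,296))}[n]
    for k,p in pts.items(): print(n,k,hsv[int(p[1]/S),int(p[0]/S)])
f=fs["top"];hsv=cv2.cvtColor(f["img"],cv2.COLOR_RGB2HSV);H,Sa,V=cv2.split(hsv)
g=cv2.cvtColor(f["img"],cv2.COLOR_RGB2GRAY)
# wells
r=np.zeros_like(g);r[185:212,205:282]=1
for c in comps((g<80)&(r>0)): print("well",c,np.round(onz(f,*c[1],78),1))
m=(Sa>100)&(V>60);
for c in comps(m):
    print("sat",c)
for nm,u,v,z in[("wandtop",657,323,157),("bobtop",178,373,106),("floor_r",667,485,10),("floor_l",128,463,10),("railR",690,320,70),("mag",469,433,22)]: print(nm,np.round(onz(f,u/S,v/S,z),0))
f=fs["side"]
for nm,u,v,z in[("wandtop",489,452,157),("bobtop",267,193,106),("w0",370,273,78),("w1",381,296,78),("w2",393,320,78)]: print(nm,np.round(onz(f,u/S,v/S,z),0))
E
python3 b.py
```

```text
top wand [ 14 228 226]
top stand [ 13 187 158]
top bob [ 19 197 177]
top rack [ 17 148 195]
top well [60  8 32]
side wand [ 16 255 251]
side stand [ 13 174 205]
side bob [ 18 172 160]
side rack [ 17 135 232]
side well [ 16 134 166]
well ([214, 191, 11, 11, 93], [219.1, 195.8]) [575.2  67.8  78. ]
well ([238, 193, 11, 11, 93], [242.8, 197.8]) [572.7  24.5  78. ]
well ([264, 195, 9, 11, 70], [267.7, 199.9]) [570.1 -20.8  78. ]
sat ([200, 181, 85, 35, 2184], [242.3, 197.9])
sat ([382, 188, 46, 42, 1255], [404.5, 207.8])
sat ([109, 234, 26, 11, 239], [120.7, 238.5])
wandtop [ 561. -268.  157.]
bobtop [493. 247. 106.]
floor_r [ 371. -332.   10.]
floor_l [376. 335.  10.]
railR [ 570. -337.   70.]
mag [427. -87.  22.]
wandtop [ 561. -267.  157.]
bobtop [494. 248. 106.]
w0 [576.  68.  78.]
w1 [573.  24.  78.]
w2 [571. -19.  78.]
```

{"api": "send_rows", "payload": {"steps": [{"slide": [0,0,0],"dr": [0,0,0.1148],"grip": 0.5},{"slide": [0,0,0],"dr": [0,0,0.1148],"grip": 0.5},{"slide": [0,0,0],"dr": [0,0,0.1148],"grip": 0.5},{"slide": [0,0,0],"dr": [0,0,0.1148],"grip": 0.5}], "squeeze": 20}}

```text
clock: 0.48
position: [256.1, -678.1, 218.3]
eef_rot: [-3.141, 0.007, 0.001]
force: [0.1, 0.3, 0.3]
grip_width: 71.0
gripper_force: 0.0
```

{"api": "send_rows", "payload": {"steps": [{"slide": [0.7,-0.95,0],"dr": [0,0,0],"grip": 0.5},{"slide": [0.7,-0.95,0],"dr": [0,0,0],"grip": 0.5},{"slide": [0.7,-0.95,0],"dr": [0,0,0],"grip": 0.5},{"slide": [0.7,-0.95,0],"dr": [0,0,0],"grip": 0.5},{"slide": [0.7,-0.95,0],"dr": [0,0,0],"grip": 0.5}]}}

```text
clock: 0.9
position: [380.2, -508.9, 218.5]
eef_rot: [-3.141, -0.007, 0.0]
force: [1.6, -0.4, -0.4]
grip_width: 46.7
gripper_force: 0.0
```

{"api": "send_rows", "payload": {"steps": [{"slide": [0.6,-0.8,0],"dr": [0,0,0],"grip": 0.5},{"slide": [0.6,-0.8,0],"dr": [0,0,0],"grip": 0.5},{"slide": [0.6,-0.8,0],"dr": [0,0,0],"grip": 0.5},{"slide": [0.6,-0.8,0],"dr": [0,0,0],"grip": 0.5},{"slide": [0.6,-0.8,0],"dr": [0,0,0],"grip": 0.5}]}}

```text
clock: 1.32
position: [501.3, -347.3, 218.6]
eef_rot: [-3.141, -0.01, -0.001]
force: [0.3, -0.4, -0.4]
grip_width: 46.5
gripper_force: 0.0
```

{"api": "send_rows", "payload": {"steps": [{"slide": [0.25,-0.35,0.1],"dr": [0,0,0],"grip": 0.5},{"slide": [0.25,-0.35,0.1],"dr": [0,0,0],"grip": 0.5},{"slide": [0.25,-0.35,0.1],"dr": [0,0,0],"grip": 0.5},{"slide": [0.25,-0.35,0.1],"dr": [0,0,0],"grip": 0.5},{"slide": [0.25,-0.35,0.1],"dr": [0,0,0],"grip": 0.5}]}}

```text
clock: 1.73
position: [549.2, -280.7, 198.4]
eef_rot: [3.141, 0.006, -0.001]
force: [-0.8, -0.5, 0.1]
grip_width: 46.3
gripper_force: 0.0
```

```bash
cat > w.py <<'E'
import sys,pickle,cv2,numpy as np
from bench import observe,grab_frame
s=observe();f=grab_frame("wrist");f["s"]=s;pickle.dump(f,open("w_%s.pkl"%sys.argv[1],"wb"))
cv2.imwrite("pics/w_%s.png"%sys.argv[1],f["img"][:,:,::-1]);print(np.round(s["position"],1),np.round(s["eef_rot"],3))
E
python3 w.py 1
```

```text
[ 549.2 -280.7  198.4] [ 3.141e+00  6.000e-03 -1.000e-03]
```

View pics/w_1.png

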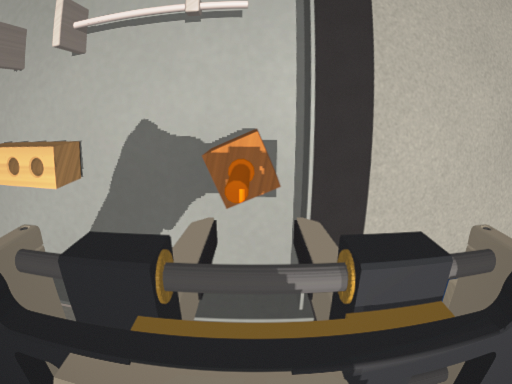

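The wrist view shows the wand top at about (236,191), ahead of and left of the fingers.

```bash
cat >> h.py <<'E'
from scipy.spatial.transform import Rotation as Ro
def wonz(f,u,v,z):
    x,y=u-f["cx"],v-f["cy"];r=np.hypot(x,y);th=r/f["fx"]
    d=np.array([x/r*np.sin(th),y/r*np.sin(th),np.cos(th)]) if r>0 else np.array([0,0,1.])
    T=np.array(f["T_tool_cam"]);R=Ro.from_rotvec(f["s"]["eef_rot"]).as_matrix()
    c=np.array(f["s"]["position"])+R@T[:3,3];d=R@T[:3,:3]@d
    return np.round(c+d*(z-c[2])/d[2],1)
E
python3 - <<'E'
from h import *
f=pickle.load(open("w_1.pkl","rb"));hsv=cv2.cvtColor(f["img"],cv2.COLOR_RGB2HSV);H,S,V=cv2.split(hsv)
print(hsv[192,236],hsv[172,240],hsv[150,240])
m=(S>235)&(V>200)
for c in comps(m,30): print(c,wonz(f,*c[1],157))
print(wonz(f,236,191,157))
E
```

```text
[ 14 241 186] [ 14 237 142] [ 13 164 129]
([239, 189, 6, 14, 75], [241.4, 194.8]) [ 561.4 -270.1  157. ]
[ 564.2 -266.2  157. ]
```

{"api": "send_rows", "payload": {"steps": [{"slide": [0.065,-0.066,0.05],"dr": [0,0,0],"grip": 0.5},{"slide": [0.065,-0.066,0.1],"dr": [0,0,0],"grip": 0.5},{"slide": [0.065,-0.066,0.27],"dr": [0,0,0],"grip": 0.5},{"slide": [0.065,-0.066,0.425],"dr": [0,0,0],"grip": 0.5},{"slide": [0.065,-0.066,0.425],"dr": [0,0,0],"grip": 0.5}]}}

```text
clock: 2.2
position: [558.4, -267.7, 108.6]
eef_rot: [-3.139, 0.001, 0.012]
force: [-0.7, 0.6, -0.3]
grip_width: 46.3
gripper_force: 0.0
```

{"api": "send_rows", "payload": {"steps": [{"slide": [0,0,0],"dr": [0,0,0],"grip": 1},{"slide": [0,0,0],"dr": [0,0,0],"grip": 1},{"slide": [0,0,0],"dr": [0,0,0],"grip": 1},{"slide": [0,0,0],"dr": [0,0,0],"grip": 1},{"slide": [0,0,0],"dr": [0,0,0],"grip": 1}], "squeeze": 25}}

```text
clock: 2.62
position: [563.0, -267.7, 115.0]
eef_rot: [3.141, 0.0, 0.003]
force: [-0.7, -0.7, -0.7]
grip_width: 17.9
gripper_force: 6.4
```

{"api": "send_rows", "payload": {"steps": [{"slide": [0,0,0],"dr": [0,0,0],"grip": 1},{"slide": [0,0,0],"dr": [0,0,0],"grip": 1},{"slide": [0,0,0],"dr": [0,0,0],"grip": 1}]}}

```text
clock: 2.87
position: [563.1, -267.7, 114.9]
eef_rot: [3.141, 0.0, 0.003]
force: [-0.4, 0.3, 7.8]
grip_width: 17.7
gripper_force: 25.0
```

{"api": "send_rows", "payload": {"steps": [{"slide": [0,0,-0.1],"dr": [0,0,0],"grip": 1},{"slide": [0,0,-0.25],"dr": [0,0,0],"grip": 1},{"slide": [0,0,-0.4],"dr": [0,0,0],"grip": 1},{"slide": [0,0,-0.45],"dr": [0,0,0],"grip": 1},{"slide": [0,0,-0.45],"dr": [0,0,0],"grip": 1}]}}

```text
clock: 3.28
position: [563.8, -268.0, 206.7]
eef_rot: [3.14, 0.0, 0.008]
force: [-0.8, 0.8, -0.4]
grip_width: 17.7
gripper_force: 25.0
```

{"api": "send_rows", "payload": {"steps": [{"slide": [0.02,-0.1,0],"dr": [0,0,0],"grip": 1},{"slide": [0.03,-0.3,0],"dr": [0,0,0],"grip": 1},{"slide": [0.035,-0.5,0],"dr": [0,0,0],"grip": 1},{"slide": [0.035,-0.7,0],"dr": [0,0,0],"grip": 1},{"slide": [0.035,-0.9,0],"dr": [0,0,0],"grip": 1}]}}

```text
clock: 3.7
position: [568.3, -85.5, 202.1]
eef_rot: [-3.141, 0.0, 0.003]
force: [1.3, 1.0, -0.9]
grip_width: 17.7
gripper_force: 25.0
```

{"api": "send_rows", "payload": {"steps": [{"slide": [0,-0.05,0],"dr": [0,0,0],"grip": 1},{"slide": [0,-0.05,0],"dr": [0,0,0],"grip": 1},{"slide": [0,-0.05,0],"dr": [0,0,0],"grip": 1},{"slide": [0,-0.05,0],"dr": [0,0,0],"grip": 1}]}}

```text
clock: 4.03
position: [569.0, -78.8, 202.9]
eef_rot: [3.141, -0.002, -0.002]
force: [-0.1, -0.2, -0.0]
grip_width: 17.8
gripper_force: 25.0
```

```bash
python3 w.py 2
```

```text
[569.  -78.8 202.9] [ 3.141e+00 -2.000e-03 -2.000e-03]
```

View pics/w_2.png

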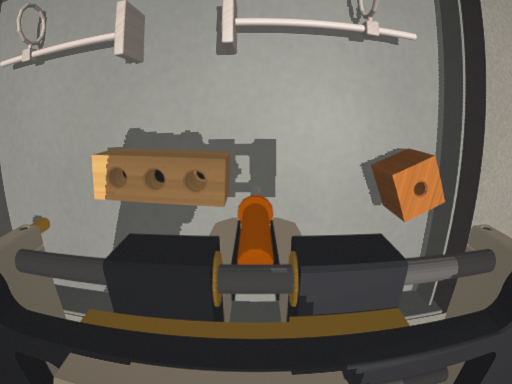

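The wrist view shows the wand held upright with its tip near (256,190). The wells are at (118,177), (157,178) and (199,179), and the stand hole is at (420,188).

```bash
python3 - <<'E'
from h import *
f=pickle.load(open("w_2.pkl","rb"));g=cv2.cvtColor(f["img"],cv2.COLOR_RGB2GRAY)
for (u,v,z) in[(118,177,78),(157,178,78),(199,179,78),(420,188,76)]:
    w=g[v-12:v+13,u-14:u+15];t=np.median(g[v-16:v+17,u-16:u+17]);
    for k in(.75,.87):
        n,l,st,c=cv2.connectedComponentsWithStats((w<k*t).astype(np.uint8));i=1+np.argmax(st[1:,4])
        cc=(u-14+st[i,0]+(st[i,2]-1)/2,v-12+st[i,1]+(st[i,3]-1)/2);print(k,st[i],cc,wonz(f,*cc,z))
print("flange/tip",wonz(f,256,188,102))
big=cv2.resize(f["img"][130:230,90:300],None,fx=3.8,fy=3.8,interpolation=cv2.INTER_CUBIC);cv2.imwrite("pics/c2.png",big[:,:,::-1])
E
```

```text
0.75 [  5   3  18  17 142] (np.float64(117.5), np.float64(176.0)) [578.7  69.8  78. ]
0.87 [  3   2  20  21 304] (np.float64(116.5), np.float64(177.0)) [577.6  71.2  78. ]
0.75 [  9   3  13  14 120] (np.float64(158.0), np.float64(175.5)) [578.7  22.3  78. ]
0.87 [  1   3  21  21 335] (np.float64(154.0), np.float64(179.0)) [575.  27.  78.]
0.75 [12  4  8  8 41] (np.float64(200.5), np.float64(174.5)) [579.3 -23.2  78. ]
0.87 [  0   3  21  22 263] (np.float64(195.0), np.float64(180.5)) [573.1 -17.2  78. ]
0.75 [  8   6  13  14 136] (np.float64(420.0), np.float64(188.5)) [ 564.3 -265.3   76. ]
0.87 [  8   5  14  16 167] (np.float64(420.5), np.float64(188.5)) [ 564.3 -266.    76. ]
flange/tip [571.3 -79.1 102. ]
```

View pics/c2.png

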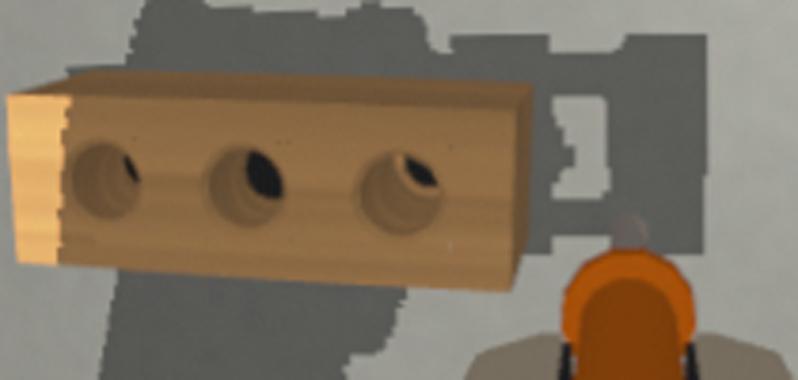

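{"api": "send_rows", "payload": {"steps": [{"slide": [0.008,-0.15,0],"dr": [0,0,0],"grip": 1},{"slide": [0.008,-0.25,0],"dr": [0,0,0],"grip": 1},{"slide": [0.008,-0.294,0],"dr": [0,0,0],"grip": 1},{"slide": [0.008,-0.294,0],"dr": [0,0,0],"grip": 1},{"slide": [0.008,-0.294,0],"dr": [0,0,0],"grip": 1}]}}

```text
clock: 4.5
position: [571.0, -20.0, 203.5]
eef_rot: [3.141, -0.001, -0.0]
force: [0.3, -1.0, -1.2]
grip_width: 17.6
gripper_force: 25.0
```

{"api": "send_rows", "payload": {"steps": [{"slide": [0,0,0.06],"dr": [0,0,0],"grip": 1},{"slide": [0,0,0.12],"dr": [0,0,0],"grip": 1},{"slide": [0,0,0.16],"dr": [0,0,0],"grip": 1},{"slide": [0,0,0.16],"dr": [0,0,0],"grip": 1},{"slide": [0,0,0.16],"dr": [0,0,0],"grip": 1}]}}

```text
clock: 4.92
position: [570.8, -19.8, 171.3]
eef_rot: [3.141, -0.002, -0.002]
force: [1.0, -0.3, -0.8]
grip_width: 17.1
gripper_force: 25.0
```

```bash
python3 - <<'E'
from h import *
from bench import *
f=grab_frame("side");cv2.imwrite("pics/s3.png",cv2.resize(f["img"][120:280,180:380],None,fx=4,fy=3.75,interpolation=2)[:,:,::-1])
E
```

```text
(no output)
```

View pics/s3.png

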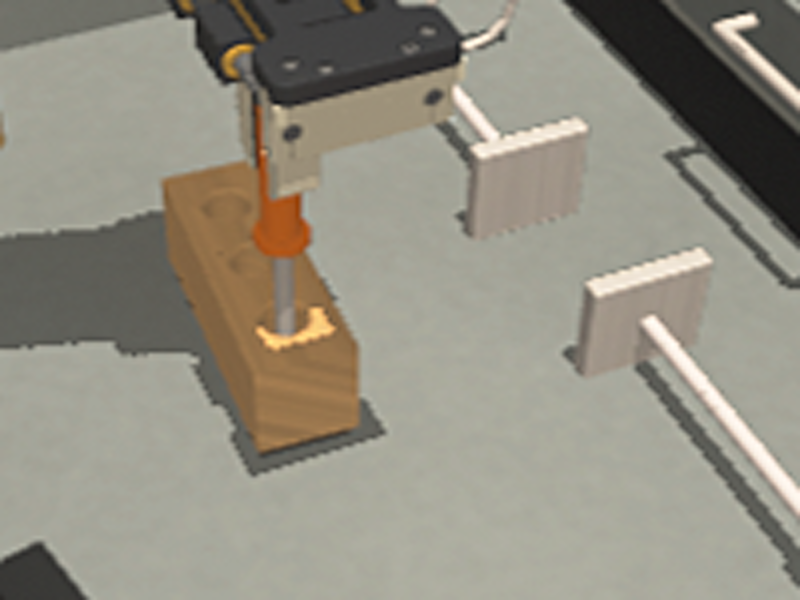

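The tip is entering the mouth of the third well, near (285,325) in the crop. I'll feel down gently.

{"api": "send_rows", "payload": {"steps": [{"slide": [0,0,0.04],"dr": [0,0,0],"grip": 1},{"slide": [0,0,0.08],"dr": [0,0,0],"grip": 1},{"slide": [0,0,0.09],"dr": [0,0,0],"grip": 1},{"slide": [0,0,0.1],"dr": [0,0,0],"grip": 1},{"slide": [0,0,0.1],"dr": [0,0,0],"grip": 1}]}}

```text
clock: 5.38
position: [570.8, -18.5, 151.1]
eef_rot: [3.142, 0.0, -0.001]
force: [0.5, 0.8, -0.5]
grip_width: 18.0
gripper_force: 25.0
```

{"api": "send_rows", "payload": {"steps": [{"slide": [0,0,0.01],"dr": [0,0,0],"grip": 1},{"slide": [0,0,0.02],"dr": [0,0,0],"grip": 1},{"slide": [0,0,0.02],"dr": [0,0,0],"grip": 1},{"slide": [0,0,0.02],"dr": [0,0,0],"grip": 1}]}}

```text
clock: 5.72
position: [571.0, -18.5, 147.6]
eef_rot: [3.142, 0.0, -0.0]
force: [0.5, 0.6, -0.5]
grip_width: 17.5
gripper_force: 25.0
```

{"api": "send_rows", "payload": {"steps": [{"slide": [0,0,0.01],"dr": [0,0,0],"grip": 1},{"slide": [0,0,0.02],"dr": [0,0,0],"grip": 1},{"slide": [0,0,0.02],"dr": [0,0,0],"grip": 1},{"slide": [0,0,0.02],"dr": [0,0,0],"grip": 1}]}}

```text
clock: 6.05
position: [570.9, -18.6, 143.5]
eef_rot: [3.142, 0.0, -0.0]
force: [0.3, 0.2, -1.0]
grip_width: 17.7
gripper_force: 25.0
```

{"api": "send_rows", "payload": {"steps": [{"slide": [0,0,0.01],"dr": [0,0,0],"grip": 1},{"slide": [0,0,0.02],"dr": [0,0,0],"grip": 1},{"slide": [0,0,0.02],"dr": [0,0,0],"grip": 1},{"slide": [0,0,0.02],"dr": [0,0,0],"grip": 1}]}}

```text
clock: 6.38
position: [570.9, -18.6, 139.4]
eef_rot: [3.142, 0.0, -0.001]
force: [-0.7, 0.0, -0.6]
grip_width: 17.4
gripper_force: 25.0
```

Well below any slug and still free, so this well is the empty one. I'll carry on to the floor.

{"api": "send_rows", "payload": {"steps": [{"slide": [0,0,0.01],"dr": [0,0,0],"grip": 1},{"slide": [0,0,0.02],"dr": [0,0,0],"grip": 1},{"slide": [0,0,0.035],"dr": [0,0,0],"grip": 1},{"slide": [0,0,0.035],"dr": [0,0,0],"grip": 1},{"slide": [0,0,0.035],"dr": [0,0,0],"grip": 1}]}}

```text
clock: 6.8
position: [570.9, -18.5, 132.3]
eef_rot: [3.142, 0.0, -0.001]
force: [-0.9, 0.3, -1.6]
grip_width: 17.9
gripper_force: 25.0
```

{"api": "send_rows", "payload": {"steps": [{"slide": [0,0,0.008],"dr": [0,0,0],"grip": 1},{"slide": [0,0,0.015],"dr": [0,0,0],"grip": 1},{"slide": [0,0,0.015],"dr": [0,0,0],"grip": 1}]}}

```text
clock: 7.05
position: [570.9, -18.5, 129.4]
eef_rot: [3.142, 0.0, -0.001]
force: [-0.5, -0.4, -0.6]
grip_width: 18.0
gripper_force: 25.0
```

{"api": "send_rows", "payload": {"steps": [{"slide": [0,0,0.005],"dr": [0,0,0],"grip": 1},{"slide": [0,0,0.01],"dr": [0,0,0],"grip": 1},{"slide": [0,0,0.01],"dr": [0,0,0],"grip": 1}]}}

```text
clock: 7.3
position: [571.2, -18.6, 127.8]
eef_rot: [-3.142, -0.0, -0.0]
force: [-0.7, 0.6, 4.1]
grip_width: 17.4
gripper_force: 25.0
```

{"api": "send_rows", "payload": {"steps": [{"slide": [0,0,0.002],"dr": [0,0,0],"grip": 1},{"slide": [0,0,0.002],"dr": [0,0,0],"grip": 1},{"slide": [0,0,0.002],"dr": [0,0,0],"grip": 1}]}}

```text
clock: 7.55
position: [571.2, -18.6, 127.5]
eef_rot: [-3.142, -0.0, -0.001]
force: [-0.5, -0.7, 5.2]
grip_width: 17.5
gripper_force: 25.0
```

{"api": "send_rows", "payload": {"steps": [{"slide": [0,0,-0.1],"dr": [0,0,0],"grip": 1},{"slide": [0,0,-0.2],"dr": [0,0,0],"grip": 1},{"slide": [0,0,-0.3],"dr": [0,0,0],"grip": 1},{"slide": [0,0,-0.38],"dr": [0,0,0],"grip": 1},{"slide": [0,0,-0.38],"dr": [0,0,0],"grip": 1}]}}

```text
clock: 7.97
position: [572.4, -18.6, 205.9]
eef_rot: [-3.141, 0.0, -0.007]
force: [-0.4, 0.1, -0.4]
grip_width: 17.8
gripper_force: 25.0
```

{"api": "send_rows", "payload": {"steps": [{"slide": [0,0.15,0],"dr": [0,0,0],"grip": 1},{"slide": [-0.01,0.35,0],"dr": [0,0,0],"grip": 1},{"slide": [-0.02,0.55,0],"dr": [0,0,0],"grip": 1},{"slide": [-0.03,0.75,0],"dr": [0,0,0],"grip": 1},{"slide": [-0.04,0.9,0],"dr": [0,0,0],"grip": 1}]}}

```text
clock: 8.38
position: [562.0, -202.0, 202.3]
eef_rot: [3.141, -0.003, -0.002]
force: [0.3, -0.8, -0.5]
grip_width: 17.4
gripper_force: 25.0
```

{"api": "send_rows", "payload": {"steps": [{"slide": [0,0.2,0],"dr": [0,0,0],"grip": 1},{"slide": [0,0.33,0],"dr": [0,0,0],"grip": 1},{"slide": [0,0.345,0],"dr": [0,0,0],"grip": 1},{"slide": [0,0.345,0],"dr": [0,0,0],"grip": 1},{"slide": [0,0.345,0],"dr": [0,0,0],"grip": 1}]}}

```text
clock: 8.8
position: [562.8, -266.6, 202.2]
eef_rot: [-3.14, -0.001, 0.002]
force: [0.4, 0.7, 0.2]
grip_width: 17.4
gripper_force: 25.0
```

{"api": "send_rows", "payload": {"steps": [{"slide": [0.002,0.005,0.05],"dr": [0,0,0],"grip": 1},{"slide": [0.002,0.005,0.1],"dr": [0,0,0],"grip": 1},{"slide": [0.002,0.005,0.15],"dr": [0,0,0],"grip": 1},{"slide": [0.002,0.005,0.17],"dr": [0,0,0],"grip": 1},{"slide": [0.002,0.005,0.17],"dr": [0,0,0],"grip": 1}]}}

```text
clock: 9.22
position: [562.8, -267.5, 167.4]
eef_rot: [-3.14, -0.002, 0.004]
force: [-0.3, -0.2, -1.0]
grip_width: 17.4
gripper_force: 25.0
```

Tip is inside the stand hole with no contact.

{"api": "send_rows", "payload": {"steps": [{"slide": [0,0,0.05],"dr": [0,0,0],"grip": 1},{"slide": [0,0,0.1],"dr": [0,0,0],"grip": 1},{"slide": [0,0,0.15],"dr": [0,0,0],"grip": 1},{"slide": [0,0,0.2],"dr": [0,0,0],"grip": 1},{"slide": [0,0,0.24],"dr": [0,0,0],"grip": 1}]}}

```text
clock: 9.63
position: [563.1, -268.4, 119.7]
eef_rot: [-3.141, -0.0, 0.001]
force: [0.8, -0.2, -0.6]
grip_width: 17.2
gripper_force: 25.0
```

{"api": "send_rows", "payload": {"steps": [{"slide": [0,0,0.015],"dr": [0,0,0],"grip": 1},{"slide": [0,0,0.015],"dr": [0,0,0],"grip": 1},{"slide": [0,0,0.015],"dr": [0,0,0],"grip": 1}]}}

```text
clock: 9.88
position: [563.5, -268.6, 118.1]
eef_rot: [-3.142, -0.0, 0.0]
force: [0.4, -0.9, -0.6]
grip_width: 17.6
gripper_force: 25.0
```

{"api": "send_rows", "payload": {"steps": [{"slide": [0,0,0.012],"dr": [0,0,0],"grip": 1},{"slide": [0,0,0.012],"dr": [0,0,0],"grip": 1},{"slide": [0,0,0.012],"dr": [0,0,0],"grip": 1}]}}

```text
clock: 10.13
position: [563.6, -268.6, 116.1]
eef_rot: [3.141, 0.0, 0.001]
force: [0.1, 0.2, 0.2]
grip_width: 17.3
gripper_force: 25.0
```

{"api": "send_rows", "payload": {"steps": [{"slide": [0,0,0],"dr": [0,0,0],"grip": 0.6},{"slide": [0,0,0],"dr": [0,0,0],"grip": 0.6},{"slide": [0,0,0],"dr": [0,0,0],"grip": 0.6},{"slide": [0,0,0],"dr": [0,0,0],"grip": 0.6}]}}

```text
clock: 10.47
position: [563.5, -268.6, 115.9]
eef_rot: [3.142, 0.0, 0.0]
force: [-0.2, 0.2, 0.1]
grip_width: 36.2
gripper_force: 0.0
```

{"api": "send_rows", "payload": {"steps": [{"slide": [0,0,-0.15],"dr": [0,0,0],"grip": 0.6},{"slide": [0,0,-0.3],"dr": [0,0,0],"grip": 0.6},{"slide": [0,0,-0.45],"dr": [0,0,0],"grip": 0.5},{"slide": [0,0,-0.5],"dr": [0,0,0],"grip": 0.5}]}}

```text
clock: 10.8
position: [564.9, -269.4, 220.0]
eef_rot: [3.14, -0.0, 0.008]
force: [1.3, -0.5, -0.0]
grip_width: 44.7
gripper_force: 0.0
```

{"api": "send_rows", "payload": {"steps": [{"slide": [-0.1,-1,0],"dr": [0,0,0],"grip": 0.5},{"slide": [-0.1,-1,0],"dr": [0,0,0],"grip": 0.5},{"slide": [-0.1,-1,0],"dr": [0,0,0],"grip": 0.5},{"slide": [-0.1,-1,0],"dr": [0,0,0],"grip": 0.5},{"slide": [-0.1,-1,0],"dr": [0,0,0],"grip": 0.5}]}}

```text
clock: 11.22
position: [542.7, -65.6, 215.7]
eef_rot: [-3.141, -0.002, 0.0]
force: [1.0, 0.7, 0.2]
grip_width: 46.4
gripper_force: 0.0
```

```bash
python3 - <<'E'
from h import *
from bench import *
f=grab_frame("side");cv2.imwrite("pics/s4.png",cv2.resize(f["img"][250:380,240:400],None,fx=4.5,fy=4.5,interpolation=2)[:,:,::-1])
E
```

```text
(no output)
```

View pics/s4.png

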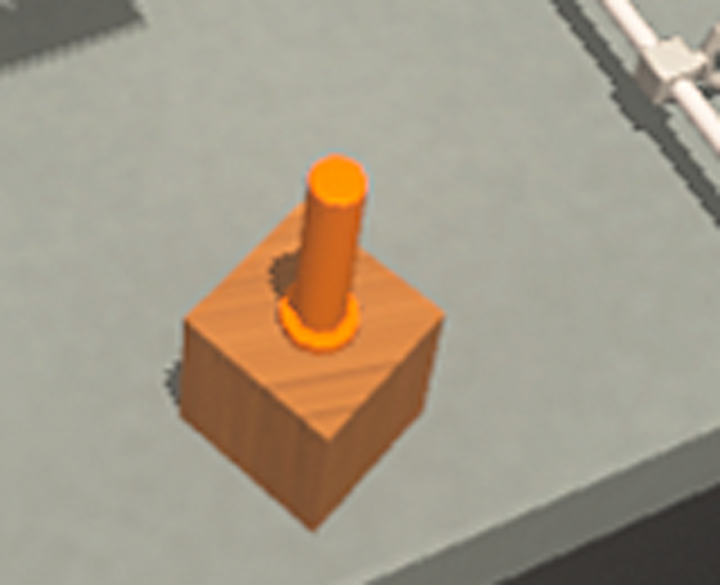

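The wand hangs upright with its flange at (318,320) flush on the stand. Next is the bob.

{"api": "send_rows", "payload": {"steps": [{"slide": [-0.2,-1,0],"dr": [0,0,0],"grip": 0.5},{"slide": [-0.2,-1,0],"dr": [0,0,0],"grip": 0.5},{"slide": [-0.2,-1,0],"dr": [0,0,0],"grip": 0.5},{"slide": [-0.2,-1,0],"dr": [0,0,0],"grip": 0.5},{"slide": [-0.2,-1,0],"dr": [0,0,0],"grip": 0.5}]}}

```text
clock: 11.68
position: [502.6, 133.6, 215.7]
eef_rot: [-3.141, -0.001, 0.0]
force: [0.6, -0.9, -0.1]
grip_width: 46.5
gripper_force: 0.0
```

{"api": "send_rows", "payload": {"steps": [{"slide": [-0.04,-0.4,0.2],"dr": [0,0,0],"grip": 0.5},{"slide": [-0.04,-0.4,0.2],"dr": [0,0,0],"grip": 0.5},{"slide": [-0.04,-0.4,0.2],"dr": [0,0,0],"grip": 0.5},{"slide": [-0.04,-0.4,0.2],"dr": [0,0,0],"grip": 0.5},{"slide": [-0.04,-0.4,0.2],"dr": [0,0,0],"grip": 0.5}]}}

```text
clock: 12.1
position: [495.3, 210.7, 175.5]
eef_rot: [3.141, 0.001, -0.001]
force: [-0.1, -1.5, 0.3]
grip_width: 46.5
gripper_force: 0.0
```

```bash
python3 w.py 3; python3 - <<'E'
from h import *
f=pickle.load(open("w_3.pkl","rb"));H,S,V=cv2.split(cv2.cvtColor(f["img"],cv2.COLOR_RGB2HSV))
for c in comps((S>120)&(V>70)&(H<30),60): print(c,wonz(f,*c[1],106),wonz(f,*c[1],60))
E
```

```text
[495.3 210.7 175.5] [ 3.141e+00  1.000e-03 -1.000e-03]
([353, 79, 137, 69, 6388], [420.3, 112.4]) [573.8  67.4 106. ] [575.7  39.3  60. ]
([199, 171, 31, 41, 804], [214.4, 191.7]) [502.3 244.8 106. ] [490.1 251.3  60. ]
([155, 249, 18, 55, 543], [162.2, 276.2]) [419.4 299.1 106. ] [391.  316.2  60. ]
([338, 249, 18, 55, 553], [347.9, 276.5]) [419.3 123.2 106. ] [390.9 106.   60. ]
([131, 301, 324, 38, 5390], [298.5, 324.2]) [363.5 167.1 106. ] [324.2 158.4  60. ]
```

View pics/w_3.png

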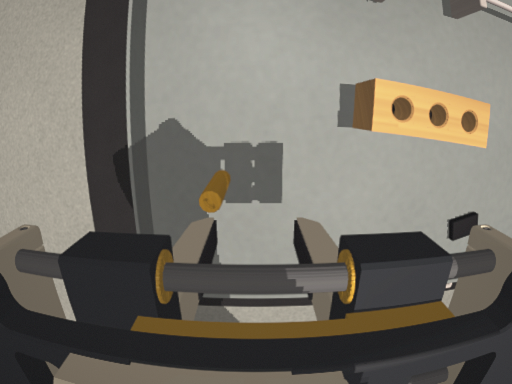

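The bob top is at about (210,201), matching (494,248).

{"api": "send_rows", "payload": {"steps": [{"slide": [-0.007,-0.1,0],"dr": [0,0,0],"grip": 0.5},{"slide": [-0.007,-0.186,0],"dr": [0,0,0],"grip": 0.5},{"slide": [-0.007,-0.186,0.1],"dr": [0,0,0],"grip": 0.5},{"slide": [-0.007,-0.186,0.3],"dr": [0,0,0],"grip": 0.5},{"slide": [-0.007,-0.186,0.5],"dr": [0,0,0],"grip": 0.5}]}}

```text
clock: 12.57
position: [496.3, 247.4, 77.0]
eef_rot: [-3.139, 0.004, -0.008]
force: [0.3, 0.1, -0.2]
grip_width: 46.4
gripper_force: 0.0
```

{"api": "send_rows", "payload": {"steps": [{"slide": [0,0,0.02],"dr": [0,0,0],"grip": 0.6},{"slide": [0,0,0.02],"dr": [0,0,0],"grip": 1},{"slide": [0,0,0.02],"dr": [0,0,0],"grip": 1},{"slide": [0,0,0.02],"dr": [0,0,0],"grip": 1},{"slide": [0,0,0.02],"dr": [0,0,0],"grip": 1}], "squeeze": 35}}

```text
clock: 12.98
position: [495.3, 248.8, 74.1]
eef_rot: [-3.14, 0.001, -0.005]
force: [-0.1, -2.1, 5.0]
grip_width: 19.7
gripper_force: 35.0
```

{"api": "send_rows", "payload": {"steps": [{"slide": [0,0,0],"dr": [0,0,0],"grip": 1},{"slide": [0,0,0],"dr": [0,0,0],"grip": 1},{"slide": [0,0,0],"dr": [0,0,0],"grip": 1}]}}

```text
clock: 13.23
position: [495.3, 248.8, 74.1]
eef_rot: [-3.14, 0.0, -0.005]
force: [-0.0, -2.2, 9.5]
grip_width: 19.3
gripper_force: 35.0
```

{"api": "send_rows", "payload": {"steps": [{"slide": [0,0,-0.1],"dr": [0,0,0],"grip": 1},{"slide": [0,0,-0.25],"dr": [0,0,0],"grip": 1},{"slide": [0,0,-0.4],"dr": [0,0,0],"grip": 1},{"slide": [0,0,-0.5],"dr": [0,0,0],"grip": 1},{"slide": [0,0,-0.5],"dr": [0,0,0],"grip": 1}]}}

```text
clock: 13.65
position: [495.9, 249.6, 176.9]
eef_rot: [-3.137, 0.0, -0.01]
force: [1.2, 0.1, -2.8]
grip_width: 19.2
gripper_force: 35.0
```

{"api": "send_rows", "payload": {"steps": [{"slide": [0.05,0.15,0],"dr": [0,0,0],"grip": 1},{"slide": [0.1,0.35,0],"dr": [0,0,0],"grip": 1},{"slide": [0.15,0.5,0],"dr": [0,0,0],"grip": 1},{"slide": [0.2,0.7,0],"dr": [0,0,0],"grip": 1},{"slide": [0.25,0.85,0],"dr": [0,0,0],"grip": 1}]}}

```text
clock: 14.07
position: [543.7, 75.6, 171.8]
eef_rot: [3.141, -0.001, -0.0]
force: [0.6, 0.1, -3.4]
grip_width: 19.3
gripper_force: 35.0
```

{"api": "send_rows", "payload": {"steps": [{"slide": [0.06,0.2,0],"dr": [0,0,0],"grip": 1},{"slide": [0.1,0.35,0],"dr": [0,0,0],"grip": 1},{"slide": [0.127,0.48,0],"dr": [0,0,0],"grip": 1},{"slide": [0.127,0.49,0],"dr": [0,0,0],"grip": 1},{"slide": [0.127,0.49,0],"dr": [0,0,0],"grip": 1}]}}

```text
clock: 14.48
position: [569.1, -21.6, 171.6]
eef_rot: [3.141, -0.006, -0.0]
force: [0.5, 0.8, -2.8]
grip_width: 19.4
gripper_force: 35.0
```

```bash
python3 - <<'E'
from h import *
from bench import *
for n in("side","top"):
    f=grab_frame(n);pickle.dump(f,open(n+"5.pkl","wb"))
s=pickle.load(open("side5.pkl","rb"))["img"];cv2.imwrite("pics/s5.png",cv2.resize(s[130:250,200:300],None,fx=5,fy=5,interpolation=2)[:,:,::-1])
E
```

```text
(no output)
```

View pics/s5.png

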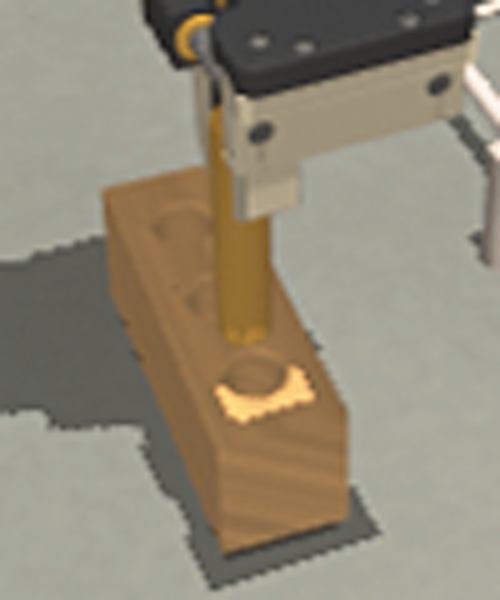

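The bob hangs just above the third well: its lower rim centre is near (246,328) and the well mouth near (258,372) in the crop.

```bash
python3 - <<'E'
from h import *
from bench import observe
f=pickle.load(open("side5.pkl","rb"))
print(np.round(observe()["position"],1))
print("well",onz(f,200+258/5,130+372/5,78),"bob",onz(f,200+246/5,130+327/5,108),[onz(f,200+u/5,130+372/5,78)[:2] for u in(218,298)])
E
```

```text
[568.9 -18.5 171.7]
well [571.93571653 -18.48591836  78.        ] bob [566.09678192 -23.43463574 108.        ] [array([558.47344207, -12.68561933]), array([585.39030598, -24.28290626])]
```

{"api": "send_rows", "payload": {"steps": [{"slide": [0.014,0.003,0.04],"dr": [0,0,0],"grip": 1},{"slide": [0.014,0.003,0.09],"dr": [0,0,0],"grip": 1},{"slide": [0.014,0.003,0.13],"dr": [0,0,0],"grip": 1},{"slide": [0.014,0.003,0.13],"dr": [0,0,0],"grip": 1},{"slide": [0.014,0.003,0.13],"dr": [0,0,0],"grip": 1}]}}

```text
clock: 15.0
position: [571.6, -19.4, 144.7]
eef_rot: [3.142, 0.002, -0.003]
force: [0.3, -0.3, -2.3]
grip_width: 19.6
gripper_force: 35.0
```

{"api": "send_rows", "payload": {"steps": [{"slide": [0,0,0.01],"dr": [0,0,0],"grip": 1},{"slide": [0,0,0.02],"dr": [0,0,0],"grip": 1},{"slide": [0,0,0.02],"dr": [0,0,0],"grip": 1},{"slide": [0,0,0.02],"dr": [0,0,0],"grip": 1}]}}

```text
clock: 15.33
position: [572.5, -19.9, 142.1]
eef_rot: [-3.141, -0.0, -0.001]
force: [-0.3, 0.4, -1.0]
grip_width: 19.4
gripper_force: 35.0
```

{"api": "send_rows", "payload": {"steps": [{"slide": [0,0,0.01],"dr": [0,0,0],"grip": 1},{"slide": [0,0,0.015],"dr": [0,0,0],"grip": 1},{"slide": [0,0,0.015],"dr": [0,0,0],"grip": 1}]}}

```text
clock: 15.58
position: [572.7, -19.9, 139.2]
eef_rot: [-3.141, -0.0, -0.002]
force: [-0.4, 0.8, 6.4]
grip_width: 19.4
gripper_force: 35.0
```

```bash
python3 - <<'E'
from h import *
from bench import *
f=grab_frame("side");s=observe();print(np.round(s["moment"],3),np.round(s["force"],2))
f=grab_frame("side");s=observe();print(np.round(s["moment"],3),np.round(s["force"],2))
cv2.imwrite("pics/s6.png",cv2.resize(f["img"][150:250,200:300],None,fx=6,fy=6,interpolation=2)[:,:,::-1])
E
```

```text
[0.164 0.289 0.015] [0.07 1.67 6.67]
[0.216 0.269 0.033] [-0.91  1.61  6.48]
```

View pics/s6.png

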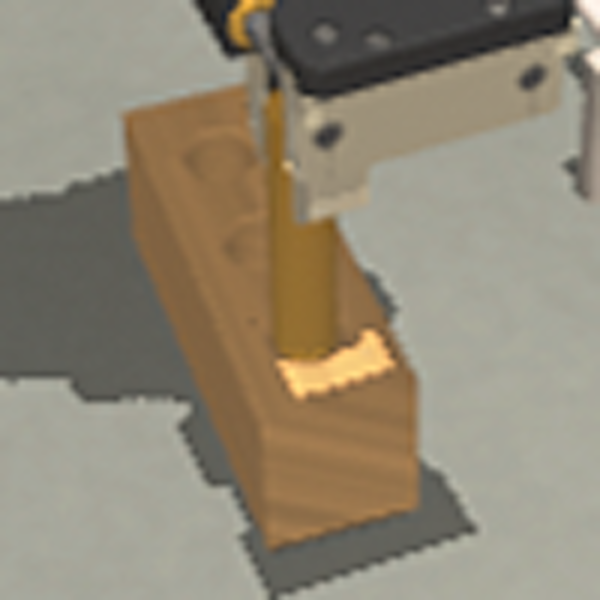

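The bob sits about 1.2 px left of the well axis in the side view. The moments also put the contact on the −x, +y side, so I'll lift slightly, shift +x and −y, and retry.

{"api": "send_rows", "payload": {"steps": [{"slide": [0,0,-0.02],"dr": [0,0,0],"grip": 1},{"slide": [0.011,0.005,-0.02],"dr": [0,0,0],"grip": 1},{"slide": [0.011,0.005,-0.02],"dr": [0,0,0],"grip": 1},{"slide": [0.011,0.005,-0.01],"dr": [0,0,0],"grip": 1},{"slide": [0.011,0.005,-0.005],"dr": [0,0,0],"grip": 1}]}}

```text
clock: 16.1
position: [574.7, -21.1, 139.8]
eef_rot: [3.141, -0.0, 0.001]
force: [-0.0, -0.1, 6.0]
grip_width: 19.5
gripper_force: 35.0
```

{"api": "send_rows", "payload": {"steps": [{"slide": [0,0,0.005],"dr": [0,0,0],"grip": 1},{"slide": [0,0,0.01],"dr": [0,0,0],"grip": 1},{"slide": [0,0,0.01],"dr": [0,0,0],"grip": 1},{"slide": [0,0,0.01],"dr": [0,0,0],"grip": 1}]}}

```text
clock: 16.43
position: [574.8, -21.1, 138.4]
eef_rot: [3.141, 0.0, 0.002]
force: [-1.1, -0.4, 8.3]
grip_width: 19.8
gripper_force: 35.0
```

```bash
python3 - <<'E'
from h import *
from bench import *
s=observe();print(np.round(s["moment"],3),np.round(s["force"],2),np.round(s["position"],1))
E
```

```text
[-0.137  0.389 -0.023] [-1.1  -0.45  8.26] [574.8 -21.1 138.4]
```

```bash
cat > m.py <<'E'
from h import *
from bench import *
A=[]
for i in range(6):
    grab_frame("side");s=observe();A.append(np.r_[s["force"],s["moment"],s["position"]])
print(np.round(np.mean(A,0),3),np.round(np.std(A,0)[:6],2))
E
python3 m.py
```

```text
[-1.08600e+00 -3.43000e-01  8.58700e+00 -1.78000e-01  3.33000e-01
 -1.80000e-02  5.74836e+02 -2.11210e+01  1.38408e+02] [0.47 0.14 0.43 0.03 0.01 0.03]
```

{"api": "send_rows", "payload": {"steps": [{"slide": [0,0,-0.02],"dr": [0,0,0],"grip": 1},{"slide": [0,0,-0.04],"dr": [0,0,0],"grip": 1},{"slide": [0,0,-0.05],"dr": [0,0,0],"grip": 1},{"slide": [0,0,-0.05],"dr": [0,0,0],"grip": 1}]}}

```text
clock: 17.07
position: [574.3, -20.8, 147.9]
eef_rot: [-3.142, -0.0, 0.0]
force: [-0.4, 0.4, -2.5]
grip_width: 19.5
gripper_force: 35.0
```

```bash
python3 m.py; python3 w.py 6; python3 - <<'E'
from h import *
f=pickle.load(open("w_6.pkl","rb"));T=np.array(f["T_tool_cam"]);R=Ro.from_rotvec(f["s"]["eef_rot"]).as_matrix();p=np.array(f["s"]["position"])
def proj(X):
    c=T[:3,:3].T@(R.T@(np.array(X)-p)-T[:3,3]);r=np.hypot(c[0],c[1]);th=np.arctan2(r,c[2]);return np.round([f["cx"]+f["fx"]*th*c[0]/r,f["cy"]+f["fx"]*th*c[1]/r],1)
print("well-y edges",[proj((572+dx,-19.5+dy,78)) for dx,dy in((0,13.25),(0,-13.25),(13.25,0),(0,0))]);print("bob bottom",[proj((p[0]+dx,p[1]+dy,p[2]-64)) for dx,dy in((0,0),(10,0),(0,10),(0,-10))])
g=cv2.cvtColor(f["img"],cv2.COLOR_RGB2GRAY)
print(g[160:216,232:280].tolist())
E
```

```text
[-5.11000e-01  1.50000e-02 -2.48800e+00  2.20000e-02 -3.00000e-03
  1.60000e-02  5.74176e+02 -2.09070e+01  1.47545e+02] [0.39 0.27 0.49 0.02 0.04 0.03]
[574.2 -20.9 147.5] [ 3.142e+00  0.000e+00 -1.000e-03]
well-y edges [array([238.1, 202.5]), array([270.1, 202.6]), array([254.1, 187. ]), array([254.1, 202.6])]
bob bottom [array([255.9, 201.9]), array([255.9, 189.9]), array([243.5, 201.9]), array([268.3, 201.9])]
[[89, 89, 89, 89, 87, 89, 88, 90, 90, 90, 90, 90, 89, 89, 89, 86, 88, 87, 89, 88, 87, 89, 88, 89, 90, 89, 90, 89, 89, 89, 87, 87, 89, 88, 87, 89, 90, 88, 90, 88, 89, 88, 87, 88, 88, 89, 88, 87], [88, 89, 89, 87, 88, 87, 87, 89, 89, 88, 88, 88, 89, 89, 89, 88, 87, 87, 88, 88, 89, 88, 89, 90, 89, 90, 88, 90, 89, 88, 88, 87, 90, 88, 88, 89, 88, 90, 88, 89, 89, 88, 89, 88, 88, 88, 87, 88], [89, 88, 87, 87, 88, 88, 88, 86, 88, 87, 88, 89, 87, 87, 90, 87, 89, 89, 88, 89, 88, 88, 90, 88, 88, 89, 88, 89, 89, 89, 88, 87, 87, 88, 89, 88, 88, 88, 89, 89, 88, 88, 89, 89, 88, 88, 88, 89], [89, 89, 89, 90, 89, 89, 88, 90, 89, 88, 89, 89, 89, 88, 89, 88, 88, 87, 87, 87, 87, 88, 87, 87, 88,
[... 10764 characters left out ...]
 174, 187, 188, 187, 186, 186, 186, 187, 187, 186, 146], [111, 111, 111, 111, 113, 111, 111, 111, 108, 98, 84, 78, 79, 80, 80, 81, 82, 82, 82, 82, 83, 85, 84, 83, 82, 82, 81, 82, 81, 82, 81, 81, 81, 79, 78, 80, 120, 175, 192, 192, 191, 191, 191, 191, 191, 191, 190, 149], [113, 113, 113, 112, 112, 113, 113, 112, 110, 99, 83, 79, 79, 80, 80, 83, 82, 82, 81, 83, 83, 83, 84, 82, 82, 82, 82, 83, 81, 82, 82, 81, 80, 80, 78, 79, 109, 171, 191, 192, 192, 192, 192, 191, 191, 192, 191, 148], [113, 112, 113, 113, 113, 113, 113, 113, 111, 98, 81, 79, 79, 79, 80, 82, 82, 81, 82, 83, 84, 83, 82, 84, 82, 81, 81, 82, 83, 81, 83, 82, 80, 80, 80, 79, 89, 126, 142, 142, 141, 141, 141, 140, 139, 139, 138, 123]]
```

The wrist pixels give the well's axis relative to the bob: the bob needs about +2.4 mm in y and −0.5 mm in x.

{"api": "send_rows", "payload": {"steps": [{"slide": [-0.0025,-0.0125,0],"dr": [0,0,0],"grip": 1},{"slide": [-0.0025,-0.0125,0.01],"dr": [0,0,0],"grip": 1},{"slide": [-0.0025,-0.0125,0.025],"dr": [0,0,0],"grip": 1},{"slide": [-0.0025,-0.0125,0.035],"dr": [0,0,0],"grip": 1},{"slide": [-0.0025,-0.0125,0.04],"dr": [0,0,0],"grip": 1}]}}

```text
clock: 17.83
position: [573.7, -18.4, 139.3]
eef_rot: [3.142, 0.0, -0.001]
force: [-0.7, -0.8, -2.7]
grip_width: 19.2
gripper_force: 35.0
```

{"api": "send_rows", "payload": {"steps": [{"slide": [0,0,0.005],"dr": [0,0,0],"grip": 1},{"slide": [0,0,0.01],"dr": [0,0,0],"grip": 1},{"slide": [0,0,0.01],"dr": [0,0,0],"grip": 1}]}}

```text
clock: 18.08
position: [573.8, -18.5, 137.6]
eef_rot: [3.142, 0.0, -0.001]
force: [-0.2, 0.3, -2.9]
grip_width: 19.3
gripper_force: 35.0
```

```bash
python3 m.py
```

```text
[ 4.00000e-02 -5.60000e-02 -2.84800e+00  3.30000e-02  4.00000e-03
 -3.50000e-02  5.73929e+02 -1.84820e+01  1.37825e+02] [0.64 0.37 0.33 0.02 0.03 0.02]
```

It's in. Continuing down.

{"api": "send_rows", "payload": {"steps": [{"slide": [0,0,0.015],"dr": [0,0,0],"grip": 1},{"slide": [0,0,0.03],"dr": [0,0,0],"grip": 1},{"slide": [0,0,0.045],"dr": [0,0,0],"grip": 1},{"slide": [0,0,0.05],"dr": [0,0,0],"grip": 1},{"slide": [0,0,0.05],"dr": [0,0,0],"grip": 1}]}}

```text
clock: 18.8
position: [573.7, -18.4, 127.3]
eef_rot: [3.142, 0.0, -0.001]
force: [0.1, 0.1, -1.9]
grip_width: 19.3
gripper_force: 35.0
```

{"api": "send_rows", "payload": {"steps": [{"slide": [0,0,0.02],"dr": [0,0,0],"grip": 1},{"slide": [0,0,0.04],"dr": [0,0,0],"grip": 1},{"slide": [0,0,0.06],"dr": [0,0,0],"grip": 1},{"slide": [0,0,0.075],"dr": [0,0,0],"grip": 1},{"slide": [0,0,0.075],"dr": [0,0,0],"grip": 1}]}}

```text
clock: 19.22
position: [573.6, -18.4, 112.0]
eef_rot: [3.142, 0.0, -0.002]
force: [0.4, -0.8, -2.2]
grip_width: 19.3
gripper_force: 35.0
```

{"api": "send_rows", "payload": {"steps": [{"slide": [0,0,0.02],"dr": [0,0,0],"grip": 1},{"slide": [0,0,0.04],"dr": [0,0,0],"grip": 1},{"slide": [0,0,0.06],"dr": [0,0,0],"grip": 1},{"slide": [0,0,0.08],"dr": [0,0,0],"grip": 1},{"slide": [0,0,0.08],"dr": [0,0,0],"grip": 1}]}}

```text
clock: 19.63
position: [573.6, -18.4, 95.9]
eef_rot: [3.142, 0.0, -0.002]
force: [-0.6, 0.6, -1.9]
grip_width: 19.2
gripper_force: 35.0
```

{"api": "send_rows", "payload": {"steps": [{"slide": [0,0,0.005],"dr": [0,0,0],"grip": 1},{"slide": [0,0,0.015],"dr": [0,0,0],"grip": 1},{"slide": [0,0,0.015],"dr": [0,0,0],"grip": 1}]}}

```text
clock: 19.88
position: [573.8, -18.5, 93.6]
eef_rot: [3.142, 0.0, -0.0]
force: [-0.2, 0.1, -2.0]
grip_width: 19.4
gripper_force: 35.0
```

{"api": "send_rows", "payload": {"steps": [{"slide": [0,0,0.005],"dr": [0,0,0],"grip": 1},{"slide": [0,0,0.01],"dr": [0,0,0],"grip": 1},{"slide": [0,0,0.01],"dr": [0,0,0],"grip": 1}]}}

```text
clock: 20.13
position: [574.0, -18.5, 91.9]
eef_rot: [3.142, 0.0, 0.0]
force: [-0.6, -0.0, 0.1]
grip_width: 19.4
gripper_force: 35.0
```

Bottomed out at the expected depth with light contact. Releasing and backing away.

{"api": "send_rows", "payload": {"steps": [{"slide": [0,0,0],"dr": [0,0,0],"grip": 0.55},{"slide": [0,0,0],"dr": [0,0,0],"grip": 0.55},{"slide": [0,0,0],"dr": [0,0,0],"grip": 0.55},{"slide": [0,0,0],"dr": [0,0,0],"grip": 0.55}]}}

```text
clock: 20.47
position: [574.0, -18.4, 91.9]
eef_rot: [-3.142, -0.0, -0.0]
force: [0.4, 0.0, -0.1]
grip_width: 39.8
gripper_force: 0.0
```

{"api": "send_rows", "payload": {"steps": [{"slide": [0,0,-0.1],"dr": [0,0,0],"grip": 0.55},{"slide": [0,0,-0.25],"dr": [0,0,0],"grip": 0.55},{"slide": [0,0,-0.4],"dr": [0,0,0],"grip": 0.55},{"slide": [0,0,-0.6],"dr": [0,0,0],"grip": 0.55},{"slide": [0,0,-0.6],"dr": [0,0,0],"grip": 0.55}]}}

```text
clock: 20.88
position: [577.0, -18.6, 218.4]
eef_rot: [-3.141, 0.001, -0.015]
force: [1.3, -0.8, 0.2]
grip_width: 41.7
gripper_force: 0.0
```

{"api": "send_rows", "payload": {"steps": [{"slide": [-0.5,0,0],"dr": [0,0,0],"grip": 0.55},{"slide": [-0.5,0,0],"dr": [0,0,0],"grip": 0.55},{"slide": [-0.5,0,0],"dr": [0,0,0],"grip": 0.55},{"slide": [-0.5,0,0],"dr": [0,0,0],"grip": 0.55}]}}

```text
clock: 21.22
position: [469.4, -18.8, 211.9]
eef_rot: [3.141, -0.0, -0.004]
force: [-0.4, 0.1, -0.2]
grip_width: 41.8
gripper_force: 0.0
```

```bash
python3 - <<'E'
from h import *
from bench import *
for n in("side","top"):
    f=grab_frame(n);H,S,V=cv2.split(cv2.cvtColor(f["img"],cv2.COLOR_RGB2HSV))
    b=((S>158)&(V>50)&(H<30)&(H>9)).astype(np.uint8)
    for c in comps(b,40): print(n,c,onz(f,*c[1],101).round(0))
    R,t=f["R"],f["t"]
    for z in(78,124): X=R@np.array([571,-19,z])+t;print("expected",z,X[0]/X[2]*f["fx"]+f["cx"],X[1]/X[2]*f["fy"]+f["cy"])
E
```

```text
side ([245, 183, 11, 27, 247], [250.5, 196.0]) [570. -19. 101.]
side ([281, 285, 57, 63, 1692], [310.2, 318.4]) [ 556. -277.  101.]
side ([303, 327, 33, 40, 62], [322.2, 349.5]) [ 550. -324.  101.]
expected 78 251.23105077503777 204.7308629462139
expected 124 250.61091555874668 186.52078763057344
top ([381, 189, 47, 40, 1191], [404.0, 207.9]) [ 561. -259.  101.]
top ([261, 192, 13, 14, 142], [267.2, 198.8]) [571. -20. 101.]
expected 78 266.69648295841233 199.39273386971755
expected 124 267.02610854003194 197.74795547405196
```

```bash
python3 -c "
from bench import sign_off;print(sign_off())"
```

```text
the job is handed in; nothing more can be done
None
```

Job handed in at about 21 s. The wand found the empty well, the one nearest the stand, and hangs back upright in its stand. The bob is released in that well, and the side and top views put it at home depth; the judge gave no verdict back.

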